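# Fetch the profile template from the lidded till of the tool chest

### The arm

A 6-joint arm with a two-finger parallel gripper is mounted at the origin on the work surface. World frame = base frame: x ahead of the robot, y to its left, z up, the work surface at z = 0. Lengths are in m, angles in rad, forces in N, time in s.
With the tool pointing down it reaches from about 0.375 to 0.9 m from the base axis. Payload 3.1 kg.
Tool frame: the origin (TCP) lies at the very end of the fingers, on their centre line; the grasp point (between the pads) lies 19 mm behind it; z points along the fingers, y is the line along which they close (so a half turn about z gives the same grasp; the last joint's range is limited). The gripper opens to 87 mm and grips with 3 to 60 N. Pads are 19 mm wide; open, the fingers measure 117 mm over their backs; the gripper's body (75 mm by 190 mm) begins 51 mm behind the grasp point.
Start: joints at [-1.46, 0.527, 1.433, -0, 1.181, -0.178], TCP at [0.179, -0.599, 0.223] pointing down, gripper open.
Joint ranges: [-3.08, 3.08], [-0.75, 2.2], [0.22, 2.44], [-1.43, 4.57], [0, 2.65], [-2.85, 2.85]. Speed limits (rad/s): [2.79, 2.79, 3.14, 3.14, 3.14, 3.14].

### API

Orientations are given as a unit quaternion [x, y, z, w].
In Python, from rig import robot gives the robot as it stands. The module is installed in compiled form; this text tells all that it offers.
- The arm moves only by the tool servo_tool, never from a script. Its argument "rows" is one flat list of numbers, 5 for each row, row after row: the closure, from -1 (fully open) to 1 (shut), so that 0 is half open, then the shift along the tool's x, y, z in m, then the turn about the tool's z in degrees. A call has 1 to 5 rows; each row shifts and turns the commanded pose from where the row before left it, along the tool's axes as they then stand; what a row does not reach is not made up. A row lasts 1/12 s, in which the tool goes at most 41.7 mm and 7.16 degrees, less where a joint would pass 70% of its speed; a pose out of reach is approached as far as the arm can. A call with a gripper value outside its range is refused whole. The fingers move at their own pace and stop on an object; "newtons" is the grip in N (left out, the last holds). Time passes only in rows, so rows that do not move let the fingers close. It gives the time, the measured TCP pose, the force, the opening and the grip force at its end, in the units of the state.
- robot.get_obs(): the state, without advancing time (a new reading comes with each control period).
- robot.camera(name): name is "scene" or "side" or "wrist"; returns a dict with "pixels" (480x640x3 uint8, red, green, blue), "intrinsics" (3x3 intrinsics, pixels), "rvec" (rotation vector, rad) and "tvec" (3), from world to camera coordinates, as OpenCV has them; the wrist camera has in their place "mount" (4x4, takes a point from camera to tool coordinates, whose origin is the TCP and whose axes are the flange's). Camera axes: x right, y down, z forward; pixel columns grow to the right and rows downward; lengths in m; the calibration is good to about 2 mm. A picture is of the moment at which its call begins: read the wrist's pose just before it. There is no depth.
- robot.hand_in(): hands the job in; it is judged then, once.
Trained networks look in a picture, given as the dict that the camera call returned (one of the last four; its "shot" number tells which), for a name from the list of things; names that differ only in an ending like _2 or _b are one class to them, and where a whole thing is asked for, a point or a joint stands for the part that bears it (a point fixed in the world has none). Each returns a list of dicts, best first, with "score" (0 to 1); they miss things now and then, are a little off and sometimes report something else, mostly with a low value. They report only what shows in the picture. A call takes as long as a camera call. They do not tell look-alikes from the thing itself.
- robot.spot_in(picture, query): "at" ([x, y, z] in m, in world coordinates, good to about 4 mm: the middle of the surface that is visible of it).
- robot.outline_of(picture, query): "region" (480x640 bool, what is visible of it).
- robot.place_of(picture, query): "at" ([x, y, z] in m, in world coordinates, good to about 4 mm: a listed point, or the origin of a listed thing).
The state is a dict: "time": time; "q": joint angles; "joint_velocities": joint speeds; "joint_torque": joint torques, N m; "position": TCP position; "tool_rot": TCP orientation; "ft_force": force on the tool from outside, world axes, zero at the start; "moment": the same for the moment, N m; "grip_width": finger opening in m; "grip_force": force on a finger pad.
Only numpy, scipy, OpenCV 4.12 (cv2) and the standard library are available. Lean on these libraries where they do the work, as an engineer would, in place of code of your own. Each camera call takes 0.05 s, during which the arm holds its last target. There are 200 camera calls.

### The job

The bisque dish on the banding wheel is to be checked against its profile template. Pull the chest's top drawer out to its stop, lift the till's cover flap right up so that it stands open, draw the square-shouldered profile template up out of its slot (not the round-topped rib) and hold it upright over the middle of the dish, at least 5 cm clear of the rim. Finish while holding it still there, with drawer and flap left open, the round-topped rib left in the till, and the dish and the other things on the bench undisturbed.

Things in the scene. Friction and masses are not known exactly. Their poses are not given: they have to be found in the camera images.
- chest_front (a point): middle of the lower front edge of the wooden tool chest, 300 deep (x) x 320 wide (y) x 197 mm high, fixed on the bench; z up, the chest reaches along +x from here, its front looks along -x (towards the robot). Deep top drawer: front 292 wide, reaching from 64 to 181 mm above the bench; below it a shallow drawer with two small brass knobs, not used
- drawer (a joint): pull-out of the top drawer in m along the chest's -x: 0 shut, 0.16 at its stop; about 6 N of sliding friction, it stays where it is left. All drawer contents move with it
- drawer_handle (a point): middle of the top drawer's steel bar handle: a round bar, 120 mm long along the chest's y, 11 mm thick, 168 mm above the bench; its axis stands 35 mm in front of the drawer face and 29 mm below the chest's top
- flap (a joint): angle in rad of the till's cover flap, a plywood board 128 (x) x 160 (y) x 6 mm: 0 shut (flat), 1.57 upright, 1.75 at its stop. Its hinge line runs along the chest's y at its back edge, 149 mm above the bench; shut, the knob centre is 110 mm in front of and 19 mm above the hinge. It grows as the front edge rises and swings back to the chest. Stiff hinge: stays at any angle, about 1.5 N at the knob moves it
- flap_knob (a point): centre of the ball knob (20 mm diameter, on a 12 mm neck) on the flap, 18 mm behind the flap's front edge; with the flap shut it is 16 mm above the flap's upper face and 168 mm above the bench, 34 mm behind the drawer's outer face; the drawer front's top edge is 181 mm above the bench. When the flap stands open the knob is on its far side (towards the chest)
- template_mid (a point): centre (half-way up) of the profile template: beech board, 84 (x) x 10 (y) x 70 mm (z), about 45 g, straight top edge with square corners, one lower corner rounded 30 mm. Stands on edge in a slot in the till under the flap, axes as the chest's; top edge 142 mm above the bench; the slot holds its lowest 22 mm, above that 34 mm is free at each face. The two ribs stand in either of two slots 68 mm apart
- round_rib_mid (a point): centre (half-way up) of the other rib in the till, which stays there: 64 wide x 10 thick x 64 mm high with a half-round top, standing the same way in the other slot
- dish_rim (a point): centre of the mouth of the bisque dish, at rim height (about 109 mm above the bench): shallow round dish with a wavy rim, about 200 mm across, 35 mm high, loose on the plywood board of the banding wheel
- wheel: cast banding wheel, fixed, with a plywood board 240 x 220 mm on it, board top 74 mm above the bench; origin at the centre of its underside
- pencil_pot: black pot 76 mm across, 90 high, with pencils up to about 185 mm above the bench; origin at the centre of its underside
- rolling_pin: wooden rolling pin 360 long (along its y), 45 mm thick, lying on the bench; origin at the middle of its underside
- slip_jar: closed glass jar 64 mm across, 85 high; origin at the centre of its underside
- bisque_bowl: terracotta bowl 96 mm across, 48 high; origin at the centre of its underside
- rib_knife: wooden-handled spatula 190 mm long (along its x), lying flat on the bench, below the path of the drawer; origin at the middle of its underside
- test_cup: white cup 66 mm across, 60 high, standing on the chest's top; origin at the centre of its underside
Things that resemble listed ones, but are neither listed nor needed, are in the scene too. There is more than one size of the part that bears dish_rim; the job needs the middle-sized.

How it is judged:
On the way, in this order (a step that is already met when the one before it is completed fails the run):
1. the top drawer is pulled out to its stop (value of joint drawer above 0.152 m), for 0.2 s.
2. the cover flap stands open (value of joint flap above 1.4 rad and value of joint drawer above 0.12 m), for 0.2 s.
3. the template is drawn up out of the till in the fingers (height (world z) of template_mid above 0.19 m and contact force between template and the fingers above 1 N), for 0.2 s.
At the end, for the whole second after the job is handed in: Template gripped, still, upright within 15 degrees, centre within 40 mm sideways of the dish centre and at least 75 mm above its rim (lower edge 40 mm clear), touching neither dish nor chest; drawer out 120 mm or more, flap beyond 1.3 rad, round-topped rib in the till (value of joint drawer above 0.12 m and value of joint flap above 1.3 rad and contact force between template and the fingers above 1 N and contact force between template and dish below 0.2 N and contact force between template and chest below 0.2 N and horizontal distance between template_mid and dish_rim below 0.04 m and z of template_mid in the frame of dish_rim above 0.075 m and angle between template_mid's own z axis and vertical below 0.26 rad and linear speed of template below 0.03 m/s and height (world z) of round_rib_mid below 0.115 m); the arm keeps its last pose, push and grip.
It fails at once if the round-topped rib is lifted out of its slot (height (world z) of round_rib_mid above 0.135 m).
It fails at once if the dish is shifted or tipped (distance of dish_rim from where it was at the start of the episode above 0.02 m or angle between dish_rim's own z axis and vertical above 0.2 rad).
It fails at once if something standing about on the bench or the chest is pushed away or tipped (distance of any of pencil_pot, rolling_pin, slip_jar, bisque_bowl, rib_knife, test_cup from where it was at the start of the episode above 0.04 m or angle between any of pencil_pot, slip_jar, test_cup's own z axis and vertical above 0.5 rad).
It also fails if it takes over 72 s, if anything falls off the work surface, if the arm or the gripper's body presses on something with over 40 N, if the wrist force passes 120 N, or if a joint passes its speed limit or range.

## Working session

There is one attempt and no reset: what is moved stays moved. The work goes in short steps, Python scripts to look and compute and a tool call to move; the robot and the scene stay as the last step left them, time stands still between calls to the robot, and variables do not carry over. Pictures are saved under pics/ and viewed, at most 10 in all, crops included, and the job is handed in when it is done.

Besides the shell and the picture viewer there is one more tool, called after "Request:" as a command line: name --argument value ..., lists and objects as JSON in quotes. servo_tool: Moves the arm, as the interface text tells. Its arguments: {"type":"object","properties":{"rows":{"type":"array","items":{"type":"number"}},"newtons":{"type":"number"}},"required":["rows"]}

```bash
mkdir -p pics
python3 - <<'E'
from rig import robot
import cv2,numpy as np
o=robot.get_obs();print({k:np.round(v,3).tolist() for k,v in o.items()})
for n in("scene","side"):
    p=robot.camera(n);cv2.imwrite(f"pics/{n}0.png",p["pixels"][:,:,::-1])
    print(n,np.round(p["intrinsics"],1).tolist(),np.round(p["rvec"],3),np.round(p["tvec"],3))
    for q in["chest_front","drawer_handle","flap_knob","dish_rim","wheel","pencil_pot","rolling_pin","slip_jar","bisque_bowl","rib_knife","test_cup"]:
        print(q,[(round(d["score"],2),np.round(d["at"],3).tolist()) for d in robot.place_of(p,q)[:4]])
E
```

```text
{'time': 0.0, 'q': [-1.46, 0.528, 1.434, 0.0, 1.181, -0.179], 'joint_velocities': [0.001, -0.001, -0.0, -0.0, -0.001, 0.0], 'joint_torque': [-0.001, -44.004, -17.659, 0.063, 0.058, -0.0], 'position': [0.179, -0.598, 0.222], 'tool_rot': [0.99, 0.144, 0.0, -0.001], 'ft_force': [-0.925, -0.097, 0.769], 'moment': [-0.026, -0.06, 0.027], 'grip_force': 0.0, 'grip_width': 0.087}
scene [[555.7, 0.0, 325.8], [0.0, 555.7, 231.0], [0.0, 0.0, 1.0]] [ 2.027  1.489 -0.541] [-0.037 -0.316  1.647]
chest_front []
drawer_handle [(0.51, [0.589, 0.183, 0.168]), (0.31, [0.485, -0.354, 0.11])]
flap_knob []
dish_rim [(0.95, [0.482, -0.353, 0.109]), (0.88, [0.426, -0.567, 0.024]), (0.61, [0.182, -0.317, 0.045])]
wheel [(0.62, [0.482, -0.343, 0.002]), (0.2, [0.358, 0.294, 0.001])]
pencil_pot [(0.86, [0.71, -0.306, 0.001])]
rolling_pin [(0.62, [0.358, 0.294, 0.0])]
slip_jar [(0.94, [0.743, -0.192, -0.001])]
bisque_bowl [(0.88, [0.372, -0.029, 0.0])]
rib_knife [(0.71, [0.52, 0.038, -0.001])]
test_cup [(0.84, [0.756, 0.154, 0.193])]
side [[526.1, 0.0, 315.1], [0.0, 526.1, 254.4], [0.0, 0.0, 1.0]] [ 0.696 -2.429  1.401] [0.356 0.298 0.936]
chest_front [(0.73, [0.623, 0.184, -0.0])]
drawer_handle [(0.65, [0.59, 0.188, 0.17])]
flap_knob [(0.55, [0.484, -0.34, 0.003]), (0.37, [0.522, 0.039, -0.004])]
dish_rim [(0.84, [0.487, -0.357, 0.109])]
wheel [(0.69, [0.486, -0.337, 0.002]), (0.68, [0.624, 0.183, -0.0])]
pencil_pot [(0.69, [0.71, -0.301, -0.002])]
rolling_pin [(0.83, [0.354, 0.291, 0.001])]
slip_jar [(0.83, [0.746, -0.193, -0.003])]
bisque_bowl [(0.79, [0.364, -0.032, 0.0])]
rib_knife [(0.89, [0.523, 0.036, -0.004]), (0.49, [0.746, -0.19, -0.001])]
test_cup [(0.87, [0.759, 0.158, 0.2])]
```

View pics/scene0.png

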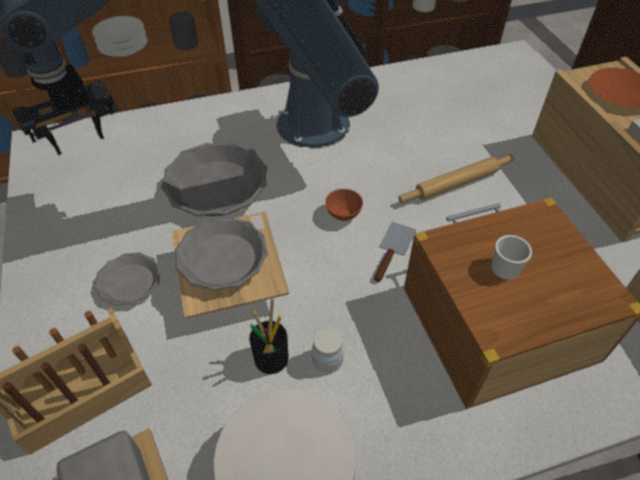

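View pics/side0.png

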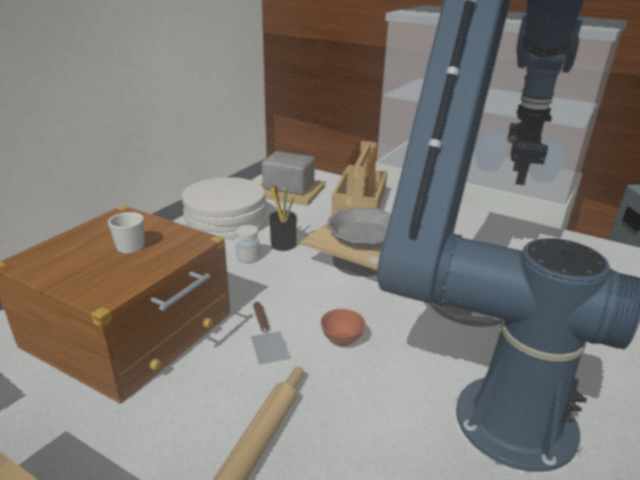

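The scene view shows three dishes: middle-sized on the board at (222,250), a larger one at (213,180) and a smaller one at (125,280). I choose the one on the wheel. The chest is at right, with its bar handle at (473,213). The side view shows the handle at (185,290), which is the steel bar on the upper drawer, with the small brass knobs below it. Next I'll check the chest yaw and take a close crop of the handle.

```bash
cat > h.py <<'E'
from rig import robot
import cv2,numpy as np
from scipy.spatial.transform import Rotation as R
def ext(p,o=None):
    if "mount" in p:
        T=np.eye(4);T[:3,:3]=R.from_quat(o["tool_rot"]).as_matrix();T[:3,3]=o["position"]
        W=np.linalg.inv(T@np.array(p["mount"]));return W[:3,:3],W[:3,3]
    return cv2.Rodrigues(np.array(p["rvec"]))[0],np.array(p["tvec"]).ravel()
def onz(p,px,z,o=None):
    Rm,t=ext(p,o);c=-Rm.T@t
    d=Rm.T@np.linalg.inv(p["intrinsics"])@[px[0],px[1],1]
    return np.round(c+d*(z-c[2])/d[2],4)
E
python3 - <<'E'
from h import *
p=robot.camera("scene")
for q,z in(((420,235),.197),((551,202),.197),((449,218),.168),((499,208),.168)):print(q,onz(p,q,z))
a=cv2.resize(p["pixels"][170:270,380:580],(600,300),interpolation=3)
p=robot.camera("side")
for q,z in(((160,305),.168),((208,278),.168)):print(q,onz(p,q,z))
b=cv2.resize(p["pixels"][230:330,100:300],(600,300),interpolation=3)
cv2.imwrite("pics/h.png",np.vstack([a,b])[:,:,::-1])
E
```

```text
(420, 235) [0.6327 0.036  0.197 ]
(551, 202) [0.631  0.3383 0.197 ]
(449, 218) [0.5862 0.128  0.168 ]
(499, 208) [0.5919 0.2444 0.168 ]
(160, 305) [0.596  0.2416 0.168 ]
(208, 278) [0.5837 0.1286 0.168 ]
```

View pics/h.png

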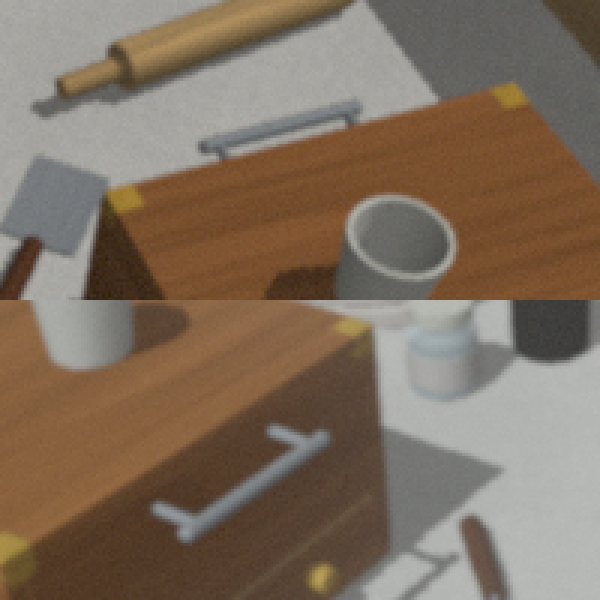

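Request:
servo_tool --rows '[-1,0,0,-0.02,-7,-1,0,0,-0.02,-7,-1,0,0,-0.02,-7,-1,0,0,-0.02,-7,-1,0,0,0,-7]'

```text
time: 1.72
position: [0.179, -0.6014, 0.3075]
tool_rot: [0.899, 0.438, -0.001, 0.004]
ft_force: [-0.4, -0.4, 0.2]
grip_width: 0.0872
grip_force: 0.0
```

Request:
servo_tool --rows '[-1,0,0,0,-7,-1,0,0,0,-7,-1,0,0,0,-7,-1,0,0,0,-7,-1,0,0,0,-7]'

```text
time: 2.13
position: [0.1786, -0.5988, 0.3026]
tool_rot: [0.726, 0.688, 0.0, -0.0]
ft_force: [0.7, -0.0, -0.1]
grip_width: 0.0869
grip_force: 0.0
```

Request:
servo_tool --rows '[-1,0,0,0,-3.4,-1,0,0,0,0]'

```text
time: 2.3
position: [0.1786, -0.5988, 0.3025]
tool_rot: [0.707, 0.707, 0.0, -0.0]
ft_force: [0.0, -1.3, -0.5]
grip_width: 0.0869
grip_force: 0.0
```

The crop shows the steel bar handle alone on the upper drawer face, with ends at about scene (449,218) and (499,208). The brass knob below belongs to the other drawer.

Request:
servo_tool --rows '[0.4,0.036,0.0164,0,0,0.4,0.036,0.0164,0,0,0.4,0.036,0.0164,0,0,0.4,0.036,0.0164,0,0,0.4,0.036,0.0164,0,0]'

```text
time: 2.72
position: [0.261, -0.4172, 0.3025]
tool_rot: [0.708, 0.706, 0.0, 0.0]
ft_force: [0.5, -0.2, 1.3]
grip_width: 0.0614
grip_force: 0.0
```

Request:
servo_tool --rows '[0.4,0.036,0.0164,0,0,0.4,0.036,0.0164,0,0,0.4,0.036,0.0164,0,0,0.4,0.036,0.0164,0,0,0.4,0.036,0.0164,0,0]'

```text
time: 3.13
position: [0.343, -0.2371, 0.3028]
tool_rot: [0.708, 0.706, 0.0, 0.0]
ft_force: [0.6, 0.6, -0.1]
grip_width: 0.03
grip_force: 0.0
```

Request:
servo_tool --rows '[0.4,0.036,0.0164,0,0,0.4,0.036,0.0164,0,0,0.4,0.036,0.0164,0,0,0.4,0.036,0.0164,0,0,0.4,0.036,0.0164,0,0]'

```text
time: 3.55
position: [0.4251, -0.057, 0.303]
tool_rot: [0.708, 0.706, 0.0, 0.001]
ft_force: [0.6, -1.4, -0.3]
grip_width: 0.0263
grip_force: 0.0
```

Request:
servo_tool --rows '[0.4,0.036,0.0164,0,0,0.4,0.036,0.0164,0,0,0.4,0.036,0.0164,0,0,0.4,0.036,0.0164,0,0,0.4,0.036,0.0164,0,0]'

```text
time: 3.97
position: [0.507, 0.1232, 0.3028]
tool_rot: [0.708, 0.707, 0.0, 0.0]
ft_force: [1.5, -0.5, -0.1]
grip_width: 0.0262
grip_force: 0.0
```

Request:
servo_tool --rows '[0.4,0.036,0.0164,0,0,0.4,0.02,0.01,0,0,0.4,0,0,0,0,0.4,0,0,0,0]'

```text
time: 4.3
position: [0.5329, 0.178, 0.3022]
tool_rot: [0.707, 0.708, -0.0, 0.0]
ft_force: [-0.3, -0.4, 0.6]
grip_width: 0.0262
grip_force: 0.0
```

Run:
```python
from h import *
o=robot.get_obs();print(o["position"],o["tool_rot"])
p=robot.camera("wrist");cv2.imwrite("pics/w1.png",p["pixels"][:,:,::-1])
print(np.round(p["mount"],3).tolist(),ext(p,o))
for q in("drawer_handle","chest_front"):print(q,[(d["score"],d["at"]) for d in robot.place_of(p,q)])
for d in robot.outline_of(p,"drawer_handle")[:2]:
    m=d["region"].astype(np.uint8);r=cv2.minAreaRect(cv2.findNonZero(m));print(d["score"],r);b=cv2.boxPoints(r);print([onz(p,x,.168,o) for x in b])
```

```text
[0.53289609 0.17801536 0.30217551] [ 7.06627582e-01  7.07585513e-01 -4.49972484e-04  1.89620986e-06]
[[0.001, -0.967, -0.257, 0.069], [1.0, 0.001, 0.001, -0.0], [-0.001, -0.257, 0.967, -0.163], [0.0, 0.0, 0.0, 1.0]] (array([[ 9.99997745e-01,  2.12339473e-03,  3.58464682e-05],
       [ 2.04277255e-03, -9.66370357e-01,  2.57146186e-01],
       [ 5.80663821e-04, -2.57145533e-01, -9.66372515e-01]]), array([-0.53333741,  0.1184301 ,  0.51257371]))
drawer_handle [(0.78, [0.5886, 0.1848, 0.1675])]
chest_front [(0.84, [0.6221, 0.1841, -0.0016])]
0.62 ((423.2879638671875, 149.20614624023438), (66.7215347290039, 303.3556213378906), 3.990912914276123)
[array([0.5792, 0.1193, 0.168 ]), array([0.5845, 0.3298, 0.168 ]), array([0.6278, 0.3272, 0.168 ]), array([0.6312, 0.1155, 0.168 ])]
```

View pics/w1.png

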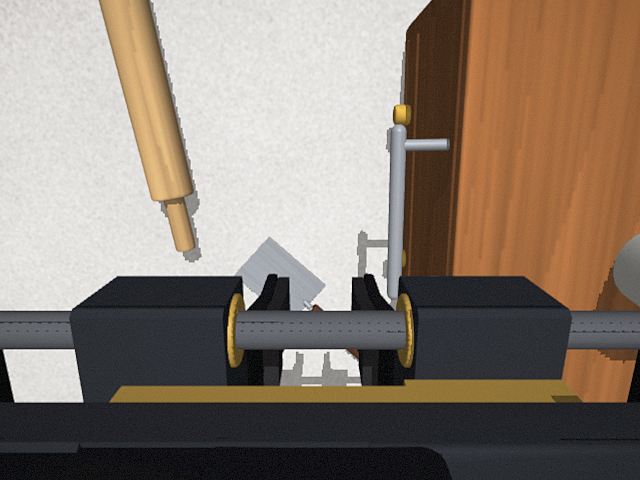

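The wrist view shows the bar handle running from (398,125) to (394,295) at x≈0.589, parallel to y within about 2°. The fingers at (275,325) and (365,325) are 26 mm apart, and the gap behind the bar is clear. I'll go over it and down.

Request:
servo_tool --rows '[0.4,0.003,0.027,0,0,0.4,0.003,0.027,0,0,0.4,0,0,0.03,0,0.4,0,0,0.03,0,0.4,0,0,0.03,0]'

```text
time: 4.92
position: [0.5876, 0.1816, 0.2124]
tool_rot: [0.708, 0.706, 0.001, 0.001]
ft_force: [-0.2, -0.8, -0.5]
grip_width: 0.0259
grip_force: 0.0
```

Request:
servo_tool --rows '[0.4,0,0,0.02,0,0.4,0,0,0.02,0,0.4,0,0,0.02,0,0.4,0,0,0,0,0.4,0,0,0,0]'

```text
time: 5.33
position: [0.5862, 0.1819, 0.152]
tool_rot: [0.708, 0.706, -0.001, -0.001]
ft_force: [0.1, -0.1, 0.8]
grip_width: 0.0261
grip_force: 0.0
```

Request:
servo_tool --rows '[1,0,0,0,0,1,0,0,0,0,1,0,0,0,0,1,0,0,0,0,1,0,0,0,0]' --newtons 40

```text
time: 5.75
position: [0.5883, 0.1831, 0.1542]
tool_rot: [0.707, 0.707, 0.001, 0.001]
ft_force: [-0.3, -0.5, 4.8]
grip_width: 0.0097
grip_force: 40.0
```

Request:
servo_tool --rows '[1,0.0003,-0.015,0,0,1,0.0003,-0.015,0,0,1,0.0003,-0.015,0,0,1,0.0003,-0.015,0,0,1,0.0003,-0.015,0,0]'

```text
time: 6.17
position: [0.5167, 0.1818, 0.1542]
tool_rot: [0.706, 0.708, 0.002, 0.006]
ft_force: [7.9, -12.5, 0.6]
grip_width: 0.0097
grip_force: 40.0
```

Request:
servo_tool --rows '[1,0.0003,-0.015,0,0,1,0.0003,-0.015,0,0,1,0.0003,-0.015,0,0,1,0.0003,-0.015,0,0,1,0.0003,-0.015,0,0]'

```text
time: 6.58
position: [0.4415, 0.1804, 0.1541]
tool_rot: [0.705, 0.709, -0.0, 0.008]
ft_force: [7.7, -26.5, 4.1]
grip_width: 0.0093
grip_force: 40.0
```

Request:
servo_tool --rows '[1,0,-0.008,0,0,1,0,-0.004,0,0,1,0,0,0,0,1,0,0,0,0,1,0,0,0,0]'

```text
time: 7.0
position: [0.4283, 0.1801, 0.1541]
tool_rot: [0.705, 0.709, -0.002, 0.006]
ft_force: [4.2, -24.7, 6.6]
grip_width: 0.01
grip_force: 40.0
```

Request:
servo_tool --rows '[1,-0.004,-0.004,0,0,1,-0.002,-0.004,0,0,1,0,0,0,0,1,0,0,0,0,1,0,0,0,0]'

```text
time: 7.42
position: [0.4285, 0.18, 0.1542]
tool_rot: [0.707, 0.707, 0.009, 0.008]
ft_force: [17.8, -3.5, -11.1]
grip_width: 0.0098
grip_force: 40.0
```

Request:
servo_tool --rows '[0.35,0,0.003,0,0,0.35,0,0,0,0,0.35,0,0,0,0,0.35,0,0,-0.03,0,0.35,0,0,-0.04,0]'

```text
time: 7.83
position: [0.4169, 0.1797, 0.2207]
tool_rot: [0.707, 0.707, -0.004, -0.003]
ft_force: [0.5, -0.4, -0.6]
grip_width: 0.0276
grip_force: 0.0
```

Request:
servo_tool --rows '[0.35,0,0,-0.04,7,0.35,0,0,-0.04,7,0,0,0,-0.02,7,0,0,0,0,7,0,0,0,0,7]'

```text
time: 8.25
position: [0.4194, 0.1805, 0.3243]
tool_rot: [0.888, 0.459, 0.001, 0.0]
ft_force: [-0.4, -0.1, 0.2]
grip_width: 0.0396
grip_force: 0.0
```

Request:
servo_tool --rows '[0,0,0,0,7,0,0,0,0,7,0,0,0,0,7,0,0,0,0,7,0,0,0,0,7]'

```text
time: 8.67
position: [0.4182, 0.1803, 0.3221]
tool_rot: [0.985, 0.171, -0.002, -0.0]
ft_force: [0.8, -0.1, -0.7]
grip_width: 0.0437
grip_force: 0.0
```

Request:
servo_tool --rows '[0,0,0,0,7,0,0,0,0,7,0,0,0,0,5,0,0,0,0,0,0,0,0,0,0]'

```text
time: 9.08
position: [0.4188, 0.1802, 0.3222]
tool_rot: [1.0, 0.01, -0.001, -0.0]
ft_force: [0.5, -0.6, -0.4]
grip_width: 0.0434
grip_force: 0.0
```

Run:
```python
from h import *
o=robot.get_obs();print(o["position"],o["tool_rot"],o["q"])
P=[]
for n in("wrist","scene","side"):
    p=robot.camera(n);P.append(p["pixels"])
    for q in("drawer_handle","flap_knob"):
        print(n,q,[(round(d["score"],2),np.round(d["at"],3)) for d in robot.place_of(p,q)[:3]])
v=np.hstack([cv2.resize(P[0],(400,300)),P[1][130:430,280:640][:,:400]])
cv2.imwrite("pics/c1.png",v[:,:,::-1])
```

```text
[0.41876044 0.18019733 0.32218618] [ 9.99948893e-01  1.00535917e-02 -1.06611939e-03 -1.75745761e-05] [1.60161820e-01 1.75705624e-01 1.69726614e+00 3.70159854e-04
 1.27072392e+00 1.71074083e+00]
wrist drawer_handle []
wrist flap_knob [(0.69, array([0.497, 0.135, 0.17 ]))]
scene drawer_handle [(0.95, array([0.431, 0.182, 0.165]))]
scene flap_knob [(0.77, array([0.496, 0.132, 0.17 ]))]
side drawer_handle [(0.97, array([0.43 , 0.179, 0.169]))]
side flap_knob [(0.88, array([0.495, 0.132, 0.167])), (0.52, array([ 0.706, -0.304, -0.003]))]
```

View pics/c1.png

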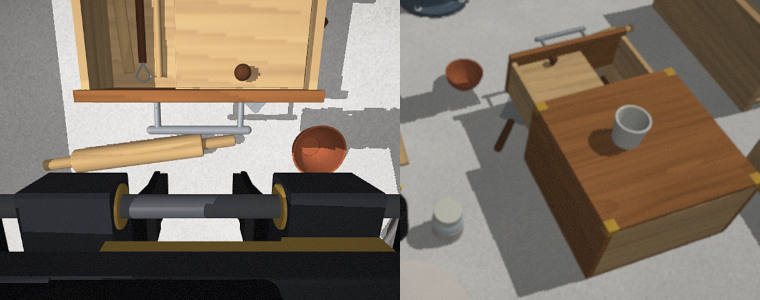

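The wrist half shows the flap's ball knob at (242,72) and the handle at (200,130). The scene half shows the drawer fully out with the knob at (551,60). All three views agree on the knob at (0.496, 0.133, 0.168).

Request:
servo_tool --rows '[0,0.025,0.016,0,0,0,0.025,0.016,0,0,0,0.026,0.0165,0,0,0,0,0,0.04,0,0,0,0,0.04,0]'

```text
time: 9.95
position: [0.5012, 0.132, 0.2438]
tool_rot: [1.0, 0.008, 0.005, -0.0]
ft_force: [0.5, -0.3, -1.3]
grip_width: 0.0437
grip_force: 0.0
```

Request:
servo_tool --rows '[0,0,0,0.04,0,0,0,0,0.02,0,0,0,0,0.011,0,0,0,0,0.01,0,0,0,0,0,0]'

```text
time: 10.37
position: [0.4958, 0.1328, 0.1597]
tool_rot: [1.0, 0.009, -0.002, 0.0]
ft_force: [0.5, 1.0, 0.3]
grip_width: 0.0436
grip_force: 0.0
```

Request:
servo_tool --rows '[1,0,0,0,0,1,0,0,0,0,1,0,0,0,0,1,0,0,0,0,1,0,0,0,0]' --newtons 15

```text
time: 10.78
position: [0.4975, 0.132, 0.1625]
tool_rot: [1.0, 0.01, 0.001, 0.001]
ft_force: [0.1, -3.3, 1.9]
grip_width: 0.0187
grip_force: 15.1
```

Now the arc about the hinge, in steps of 0.1 rad.

Request:
servo_tool --rows '[1,0.0025,0,-0.0109,0,1,0.0035,0,-0.0106,0,1,0.0046,0,-0.0102,0,1,0.0055,0,-0.0097,0,1,0.0065,0,-0.0091,0]'

```text
time: 11.2
position: [0.5193, 0.1324, 0.2126]
tool_rot: [1.0, 0.009, -0.0, 0.001]
ft_force: [0.3, -1.3, -2.4]
grip_width: 0.0183
grip_force: 15.0
```

Request:
servo_tool --rows '[1,0.0074,0,-0.0084,0,1,0.0082,0,-0.0076,0,1,0.0089,0,-0.0068,0,1,0.0095,0,-0.0058,0,1,0.01,0,-0.0049,0]'

```text
time: 11.62
position: [0.5623, 0.1333, 0.2461]
tool_rot: [1.0, 0.009, -0.001, 0.001]
ft_force: [-2.0, -2.6, -1.8]
grip_width: 0.0181
grip_force: 15.0
```

Request:
servo_tool --rows '[1,0.0105,0,-0.0038,0,1,0.0108,0,-0.0028,0,1,0.011,0,-0.0017,0,1,0.0111,0,-0.0005,0,1,0,0,0,0]'

```text
time: 12.03
position: [0.609, 0.1342, 0.2555]
tool_rot: [1.0, 0.009, 0.002, 0.0]
ft_force: [0.2, -2.3, 3.7]
grip_width: 0.0183
grip_force: 15.0
```

Run:
```python
from h import *
o=robot.get_obs();print(o["position"],o["ft_force"],o["grip_width"])
a=robot.camera("scene")["pixels"][130:430,280:640];b=robot.camera("side")["pixels"][120:420,0:400]
cv2.imwrite("pics/f1.png",np.hstack([a,b])[:,:,::-1])
```

```text
[0.60904436 0.13417671 0.25546574] [ 0.18190091 -2.26855687  3.72255023] 0.018324418976872217
```

View pics/f1.png

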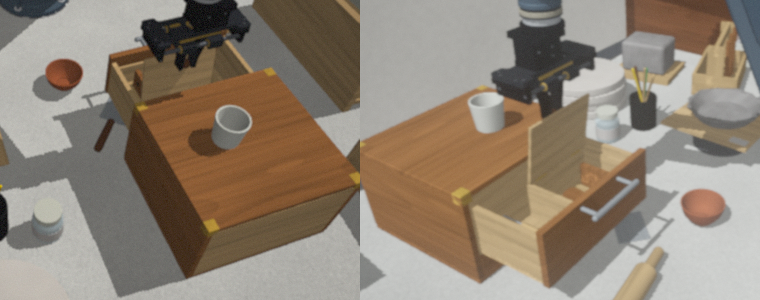

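The scene and side crops show the flap standing nearly upright at about (565,140), still held by its knob, with the till uncovered. I'll push it on to about 1.6 rad and release.

Request:
servo_tool --rows '[1,0.011,0,0.0006,0,1,0.011,0,0.0017,0,1,0,0,0,0,1,0,0,0,0,1,0,0,0,0]'

```text
time: 12.55
position: [0.6294, 0.1346, 0.2533]
tool_rot: [1.0, 0.009, 0.002, 0.001]
ft_force: [1.3, -2.8, 4.9]
grip_width: 0.0187
grip_force: 15.0
```

Request:
servo_tool --rows '[0.2,0,0,0,0,0.2,0,0,0,0,0.2,0,0,-0.01,0,0.2,0,0,-0.04,0,0.2,0,0,-0.04,0]'

```text
time: 12.97
position: [0.6263, 0.1358, 0.3403]
tool_rot: [1.0, 0.009, -0.004, -0.0]
ft_force: [1.7, -0.4, 1.1]
grip_width: 0.0337
grip_force: 0.0
```

Request:
servo_tool --rows '[0.2,-0.04,0,0,0,0.2,-0.04,0,0,0,0.2,-0.04,0,0,0,0.2,-0.04,0,0,0,0.2,-0.04,0,0,0]'

```text
time: 13.38
position: [0.4259, 0.1322, 0.3419]
tool_rot: [1.0, 0.009, -0.001, -0.001]
ft_force: [0.1, -0.4, 1.2]
grip_width: 0.0346
grip_force: 0.0
```

Request:
servo_tool --rows '[0.2,-0.03,0,0,0,0.2,0,0,0,0,0.2,0,0,0,0]'

```text
time: 13.63
position: [0.3969, 0.1318, 0.3425]
tool_rot: [1.0, 0.009, 0.0, -0.0]
ft_force: [0.6, 0.2, 0.5]
grip_width: 0.0349
grip_force: 0.0
```

Run:
```python
from h import *
o=robot.get_obs();print(o["position"],o["tool_rot"])
P=[]
for n in("wrist","scene","side"):
    p=robot.camera(n);P.append(p["pixels"])
    for q in("template_mid","round_rib_mid","drawer_handle","flap_knob","dish_rim"):
        print(n,q,[(round(d["score"],2),np.round(d["at"],3)) for d in robot.place_of(p,q)[:3]])
v=np.hstack([cv2.resize(P[0],(400,300)),P[2][120:420,0:400]])
cv2.imwrite("pics/c2.png",v[:,:,::-1])
```

```text
[0.39693039 0.13179339 0.34254214] [ 9.99957479e-01  9.21127914e-03  2.25056905e-04 -3.76021626e-04]
wrist template_mid [(0.83, array([0.536, 0.098, 0.105]))]
wrist round_rib_mid [(0.69, array([0.532, 0.171, 0.104]))]
wrist drawer_handle [(0.56, array([0.428, 0.181, 0.166]))]
wrist flap_knob []
wrist dish_rim []
scene template_mid [(0.66, array([0.535, 0.099, 0.109]))]
scene round_rib_mid [(0.71, array([ 0.744, -0.191,  0.   ])), (0.34, array([ 0.48 , -0.352,  0.108]))]
scene drawer_handle [(0.97, array([0.431, 0.184, 0.168]))]
scene flap_knob [(0.72, array([0.627, 0.135, 0.261]))]
scene dish_rim [(0.63, array([ 0.483, -0.355,  0.109])), (0.61, array([ 0.433, -0.564,  0.025]))]
side template_mid [(0.61, array([0.536, 0.099, 0.112]))]
side round_rib_mid [(0.72, array([0.537, 0.166, 0.106]))]
side drawer_handle [(0.59, array([0.433, 0.183, 0.171])), (0.57, array([0.353, 0.295, 0.   ]))]
side flap_knob [(0.63, array([0.628, 0.13 , 0.255]))]
side dish_rim [(0.9, array([ 0.485, -0.354,  0.109])), (0.63, array([ 0.43 , -0.567,  0.024])), (0.59, array([ 0.182, -0.317,  0.043]))]
```

View pics/c2.png

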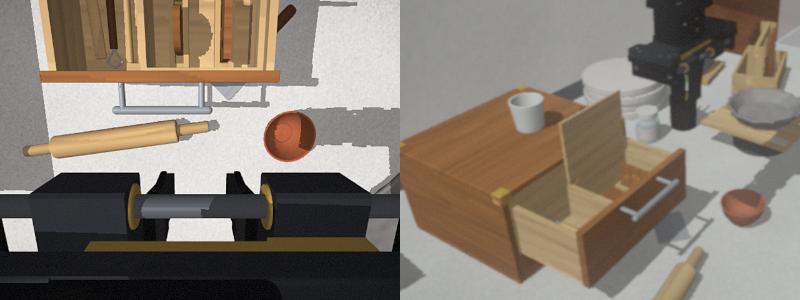

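Run:
```python
from h import *
o=robot.get_obs();p=robot.camera("wrist");a=p["pixels"][0:130,200:460]
b=robot.camera("side")["pixels"][220:340,130:300]
cv2.imwrite("pics/c3.png",np.vstack([cv2.resize(a,(600,300),interpolation=3),cv2.resize(b,(600,300),interpolation=3)])[:,:,::-1])
```

```text
(no output)
```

View pics/c3.png

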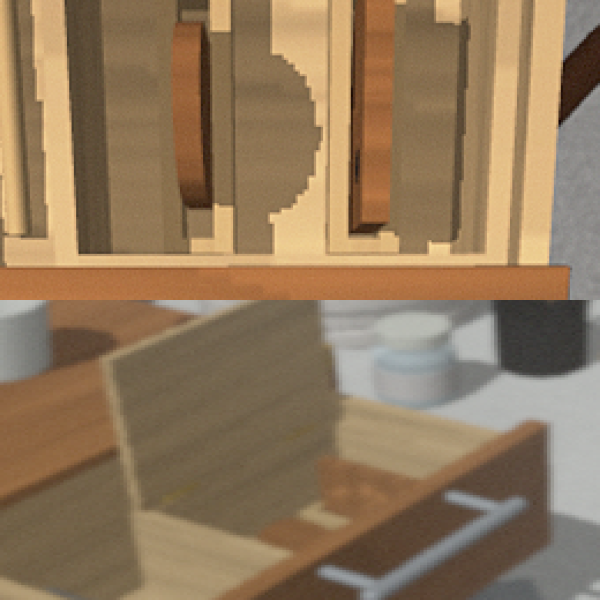

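The crop shows the left rib at (192,115) with a round shadow and the right rib at (372,115) with a straight edge and a square shadow. The right one is the template, at y≈0.099. I'll refine its y from the front end of its top edge.

Run:
```python
from h import *
o=robot.get_obs();p=robot.camera("wrist")
for q in((353.5,96),(361,96),(368,96),(370,0),(358,0)):print(q,onz(p,q,.142,o))
print([(d["score"],d["at"]) for d in robot.place_of(p,"template_mid")])
```

```text
(353.5, 96) [0.4951 0.1044 0.142 ]
(361, 96) [0.4952 0.0981 0.142 ]
(368, 96) [0.4953 0.0922 0.142 ]
(370, 0) [0.5674 0.0941 0.142 ]
(358, 0) [0.5672 0.1036 0.142 ]
[(0.73, [0.539, 0.0988, 0.1057])]
```

Request:
servo_tool --rows '[0.2,0.035,0.009,0,0,0.2,0.035,0.009,0,0,0.2,0.035,0.009,0,0,0.2,0.0345,0.009,0,0,0.2,0,0,0.04,0]'

```text
time: 15.15
position: [0.5526, 0.0955, 0.3093]
tool_rot: [1.0, 0.008, 0.013, 0.001]
ft_force: [2.4, 0.6, 0.2]
grip_width: 0.0348
grip_force: 0.0
```

Request:
servo_tool --rows '[0.2,0,0,0.04,0,0.2,0,0,0.04,0,0.2,0,0,0.03,0,0.2,0,0,0,0,0.2,0,0,0,0]'

```text
time: 15.57
position: [0.5381, 0.0977, 0.1909]
tool_rot: [1.0, 0.009, -0.002, -0.0]
ft_force: [-0.0, 0.9, 0.3]
grip_width: 0.0349
grip_force: 0.0
```

Request:
servo_tool --rows '[0.2,0,0,0.02,0,0.2,0,0,0.02,0,0.2,0,0,0.02,0,0.2,0,0,0.012,0,0.2,0,0,0,0]'

```text
time: 15.98
position: [0.5397, 0.0977, 0.1205]
tool_rot: [1.0, 0.009, 0.0, 0.0]
ft_force: [-0.1, 0.5, -0.4]
grip_width: 0.035
grip_force: 0.0
```

Request:
servo_tool --rows '[1,0,0,0,0,1,0,0,0,0,1,0,0,0,0,1,0,0,0,0,1,0,0,0,0]' --newtons 20

```text
time: 16.4
position: [0.5396, 0.0977, 0.1211]
tool_rot: [1.0, 0.009, 0.001, 0.0]
ft_force: [0.5, -1.8, 0.3]
grip_width: 0.0098
grip_force: 20.0
```

Gripped at 9.8 mm. I'll lift slowly.

Request:
servo_tool --rows '[1,0,0,-0.008,0,1,0,0,-0.01,0,1,0,0,-0.01,0,1,0,0,-0.015,0,1,0,0,-0.02,0]' --newtons 30

```text
time: 16.82
position: [0.5382, 0.0977, 0.1837]
tool_rot: [1.0, 0.009, -0.001, -0.0]
ft_force: [-0.2, 0.1, -0.3]
grip_width: 0.01
grip_force: 30.0
```

Request:
servo_tool --rows '[1,0,0,-0.03,0,1,0,0,-0.03,0,1,0,0,-0.03,0,1,0,0,-0.02,0,1,0,0,0,0]'

```text
time: 17.23
position: [0.542, 0.0977, 0.2993]
tool_rot: [1.0, 0.009, 0.006, 0.0]
ft_force: [-0.0, 0.4, -0.1]
grip_width: 0.0095
grip_force: 30.0
```

Request:
servo_tool --rows '[1,0,0,0,0,1,0,0,0,0,1,0,0,0,0]'

```text
time: 17.48
position: [0.5377, 0.0977, 0.2916]
tool_rot: [1.0, 0.009, -0.002, -0.0]
ft_force: [-0.2, -0.6, -1.5]
grip_width: 0.0098
grip_force: 30.0
```

Run:
```python
from h import *
o=robot.get_obs();print(o["position"],o["tool_rot"],o["grip_width"])
for n in("scene","side"):
    p=robot.camera(n)
    for q in("template_mid","round_rib_mid","drawer_handle","flap_knob"):
        print(n,q,[(round(d["score"],2),np.round(d["at"],3)) for d in robot.place_of(p,q)[:2]])
```

```text
[0.53765589 0.09767241 0.29156032] [ 9.99960319e-01  8.73086674e-03 -1.76954693e-03 -3.88009765e-05] 0.009818116915279734
scene template_mid [(0.81, array([0.532, 0.097, 0.281]))]
scene round_rib_mid [(0.41, array([0.628, 0.132, 0.263]))]
scene drawer_handle [(0.75, array([0.432, 0.181, 0.168]))]
scene flap_knob [(0.57, array([0.628, 0.134, 0.259]))]
side template_mid [(0.8, array([0.533, 0.098, 0.281]))]
side round_rib_mid [(0.47, array([0.536, 0.167, 0.104]))]
side drawer_handle [(0.9, array([0.43 , 0.183, 0.171]))]
side flap_knob [(0.88, array([0.627, 0.135, 0.253]))]
```

Request:
servo_tool --rows '[1,-0.002,0.015,0,0,1,-0.004,0.031,0,0,1,-0.004,0.031,0,0,1,-0.004,0.031,0,0,1,-0.004,0.031,0,0]'

```text
time: 18.4
position: [0.5231, -0.0427, 0.2932]
tool_rot: [1.0, 0.009, 0.0, 0.0]
ft_force: [1.1, 0.5, -1.3]
grip_width: 0.0101
grip_force: 30.0
```

Request:
servo_tool --rows '[1,-0.004,0.031,0,0,1,-0.004,0.031,0,0,1,-0.004,0.031,0,0,1,-0.004,0.031,0,0,1,-0.004,0.031,0,0]'

```text
time: 18.82
position: [0.5057, -0.1984, 0.2932]
tool_rot: [1.0, 0.009, 0.0, 0.0]
ft_force: [0.3, 0.5, -0.6]
grip_width: 0.0099
grip_force: 30.0
```

Request:
servo_tool --rows '[1,-0.004,0.031,0,0,1,-0.004,0.031,0,0,1,-0.004,0.031,0,0,1,-0.004,0.031,0,0,1,-0.004,0.031,0,0]'

```text
time: 19.23
position: [0.4884, -0.3538, 0.2931]
tool_rot: [1.0, 0.009, 0.0, -0.0]
ft_force: [0.3, 0.3, -1.8]
grip_width: 0.0099
grip_force: 30.0
```

Request:
servo_tool --rows '[1,0,0.003,0.015,0,1,0,0,0.02,0,1,0,0,0.01,0,1,0,0,0,0,1,0,0,0,0]'

```text
time: 19.65
position: [0.4887, -0.3547, 0.2476]
tool_rot: [1.0, 0.009, -0.001, -0.001]
ft_force: [1.3, -0.5, 0.1]
grip_width: 0.01
grip_force: 30.0
```

Request:
servo_tool --rows '[1,0,0,0,0,1,0,0,0,0,1,0,0,0,0,1,0,0,0,0,1,0,0,0,0]'

```text
time: 20.07
position: [0.4891, -0.3553, 0.2487]
tool_rot: [1.0, 0.009, 0.0, 0.0]
ft_force: [0.5, -0.4, -0.1]
grip_width: 0.0099
grip_force: 30.0
```

Run:
```python
from h import *
o=robot.get_obs();print(o["position"],o["tool_rot"],o["grip_width"],o["grip_force"],o["time"])
P=[]
for n in("scene","side"):
    p=robot.camera(n);P.append(p["pixels"])
    for q in("template_mid","dish_rim","drawer_handle","flap_knob"):
        print(n,q,[(round(d["score"],2),np.round(d["at"],3)) for d in robot.place_of(p,q)[:2]])
cv2.imwrite("pics/e.png",np.hstack([cv2.resize(a,(400,300)) for a in P])[:,:,::-1])
```

```text
[ 0.48912023 -0.35527743  0.24869205] [9.99959972e-01 8.92837900e-03 3.94265208e-04 4.28716366e-04] 0.009943727755851907 29.999781427904963 20.0667
scene template_mid [(0.63, array([ 0.484, -0.357,  0.234])), (0.41, array([0.628, 0.135, 0.259]))]
scene dish_rim [(0.89, array([ 0.484, -0.356,  0.111])), (0.84, array([ 0.18 , -0.315,  0.047]))]
scene drawer_handle [(0.86, array([0.429, 0.181, 0.168]))]
scene flap_knob [(0.82, array([0.627, 0.134, 0.26 ]))]
side template_mid [(0.67, array([ 0.485, -0.353,  0.24 ]))]
side dish_rim [(0.87, array([ 0.484, -0.354,  0.106])), (0.54, array([ 0.524,  0.035, -0.004]))]
side drawer_handle [(0.94, array([0.433, 0.182, 0.169])), (0.52, array([ 0.523,  0.036, -0.003]))]
side flap_knob [(0.94, array([0.626, 0.134, 0.255]))]
```

View pics/e.png

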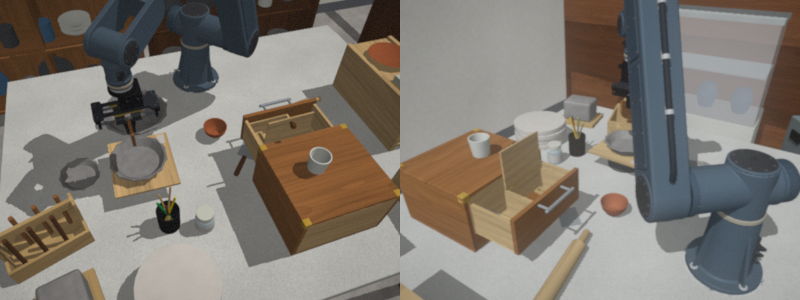

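The final view shows the template held upright over the dish at (138,140). The drawer and flap are still open, and everything else is in place.

```bash
python3 -c "
from rig import robot
print(robot.hand_in())"
```

```text
the job is handed in; nothing more can be done
None
```

I handed the job in at about 20 s; it returned no verdict. The square-shouldered template is held upright and still over the middle of the dish, its lower edge about 9 cm above the rim. The drawer and flap are open, the round-topped rib is still in the till, and nothing else looked moved in the last pictures.

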